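# Bring the round-knobbed sounding tile up to the contact pickup in a sliding tile tray

## Task

In the sound-effects tile tray, slide the tile that blocks the place beside the domed contact pickup into the empty corner, fully home against the wall it is heading for, then slide the round-knobbed tile into the place this frees and press it against the pickup with about 10 newtons for half a second, and leave it there. Slide one tile at a time without lifting any out of the tray, leave the third tile and the props on the table alone, and be gentle: more than 15 newtons ruins the pickup, and tiles must not be rammed against the tray.

Things in the scene. Friction and masses are not known exactly. Their poses are not given: they have to be found in the camera images.
- tray: Square tray fixed on the table, yaw varies. Plywood floor 6 mm thick; black walls 8 mm thick, tops 22 mm above the table; inside 172 x 172 mm. Origin: on the table under the centre of the inside; x, y parallel to the walls, inner faces at +-86 mm. Three 76 mm tiles lie two by two, 20 mm play in all; the empty corner is +x +y. A tile home on a wall has its centre 48 mm from the tray's centre line.
- tile_round: Loose waxed wooden tile 76 x 76 x 22 mm, about 0.3 kg, on the tray floor (underside 6 mm above the table), with an upright round knob at its centre 26 mm across, 36 mm tall (58 mm over all). Origin: centre of its underside; x, y square with its sides, nearly along the tray's. Starts in the -x -y corner, opposite the empty one; slides about 80 mm along tray x or y to the pickup.
- tile_bar: Tile as tile_round, but its handle is a bar 42 mm long along the tile's own x, 16 mm thick along its y, 36 mm tall. Starts in one of the two corners next to the empty one: (+x, -y) or (-x, +y). Origin: centre of its underside, axes nearly parallel to the tray's.
- tile_square: Tile as tile_round, but its handle is a square post 24 x 24 mm, 36 mm tall. Starts in the other of the two corners next to the empty one. Origin: centre of its underside, axes nearly parallel to the tray's.
- pickup: Contact pickup in a window of the tray's +x wall (at y = -40 mm; the tile to clear, at +x -y, then slides to +y) or +y wall (at x = -40 mm; the tile at -x +y slides to +x). Rigid steel sleeve 28 mm across, 20 mm tall, with a dome (28 mm in all), set 4.5 mm off-centre in an unknown direction: a touching tile's centre is 47.5-56.5 mm from the origin, which is on the post's axis 6 mm above the table.
- plug: Plain flat-topped steel cylinder 28 mm across and only 12 mm tall, no dome, fixed in the like window of the other wall (+y or +x); a mere stop. Origin: on its axis at its foot.
- tumbler: Glass tumbler, 68 mm across, 80 mm tall, a loose bystander. Origin: centre of its underside.
- brush: Brush, 75 x 50 mm, 40 mm tall, a loose bystander. Origin: centre of its underside.
- clapper: Wooden clapper sticks, 150 x 49 mm, 28 mm tall, a loose bystander. Origin: centre of its underside.
There are look-alikes about, which are no part of the job. What is shaped like the tile_round but red is not meant. What is shaped like the tile_bar but blue is not meant.

How it is judged:
By the outcome, as a careful person would: the job done as asked, in the order asked, and still so for the second after the job is handed in, with the robot touching nothing.
It also fails if it takes over 69 s, if anything falls off the work surface, if the arm or the gripper's body presses on something with over 40 N, if the wrist force passes 120 N, or if a joint passes its speed limit or range.

## Robot

A 6-joint arm with a two-finger parallel gripper is mounted at the origin on the work surface. World frame = base frame: x ahead of the robot, y to its left, z up, the work surface at z = 0. Lengths are in m, angles in degrees, forces in N, time in s.
With the tool pointing down it reaches from about 0.3 to 0.75 m from the base axis. Payload 8.5 kg.
Tool frame: the origin (TCP) lies at the very end of the fingers, on their centre line; the grasp point (between the pads) lies 19 mm behind it; z points along the fingers, y is the direction in which the jaws open and shut (so a half turn about z gives the same grasp; the last joint's range is limited). The gripper opens to 85 mm and grips with 20 to 120 N. Pads are 22 mm wide; open, the fingers measure 114 mm over their backs; the gripper's body (76 mm by 85 mm) begins 54 mm behind the grasp point. The pads swing forward as they close: fully open they stand 13 mm farther back than shut.
Start: joints at [-83.726, 21.807, 74.336, -0, 83.858, -12.336], TCP at [0.176, -0.521, 0.231] pointing down, gripper open.
Joint ranges: [-178.18, 178.18], [-50.72, 133.34], [12.68, 142.11], [-81.47, 261.47], [9.98, 163.14], [-165.26, 165.26]. Speed limits (degrees/s): [136.94, 136.94, 180, 180, 180, 180].

## Interface

Orientations are given as a 3x3 rotation matrix whose columns are the frame's x, y, z axes.
In Python, from rig import env, vision, close_job, spotter gives the robot as it stands. The module is installed in compiled form; this text tells all that it offers.
- The arm moves only by the tool jog_arm, never from a script. Its argument "plan" is a list that holds one entry, the list of rows, each a list of 6 numbers: the shift along the tool's x, y, z in units of 40 mm (1.0 is 40 mm), then the turn, a rotation vector about the tool's x, y, z in units of 0.15 rad (1.0 is 0.15 rad). A call has 1 to 10 rows; each row shifts and turns the commanded pose from where the row before left it, along the tool's axes as they then stand; what a row does not reach is not made up. A row lasts 1/10 s, in which the tool goes at most 50 mm and 8.59 degrees, less where a joint would pass 70% of its speed; a pose out of reach is approached as far as the arm can. A call with a number of a shift or a turn outside -1 to 1 is refused whole. A call with a gripper value outside its range is refused whole. "grip" is the opening, from -1 (shut) to 1 (fully open), set as the call begins (left out, the last holds). The fingers move at their own pace and stop on an object; "squeeze" is the grip in N (left out, the last holds). Time passes only in rows, so rows that do not move let the fingers close. It gives the time, the measured TCP pose, the force and the opening at its end, in the units of the state.
- env.observe(): the state, without advancing time (a new reading comes with each control period).
- vision.get_image(name): name is "scene" or "side" or "wrist"; returns (picture, depth): 420x560x3 uint8, red, green, blue; 420x560 float32, m along the optical axis (not along the pixel's ray), 0 where there is no reading.
- vision.camera_info(name): a dict with "fx", "fy", "cx", "cy" (pixels), "k1" (the pictures are not rectified: a ray, as slopes to the right and down, at radius r is drawn at 1 + k1 r^2 times it, then the intrinsics apply), "rvec" (rotation vector, rad) and "tvec" (3), from world to camera coordinates, as OpenCV has them. Camera axes: x right, y down, z forward; pixel columns grow to the right and rows downward; lengths in m; the calibration is good to about 2 mm. A picture is of the moment at which its call begins: read the wrist's pose just before it. camera_info takes no time and is no camera call; for the wrist camera it gives the pose at the moment of the call.
- close_job(): hands the job in, once; it reports no verdict.
Trained networks look in the newest picture that a camera, given by its name, has taken for a name from the list of things; names that differ only in an ending like _2 or _b are one class to them, and where a whole thing is asked for, a point or a joint stands for the part that bears it (a point fixed in the world has none). Each returns a list of dicts, best first, with "score" (0 to 1); they miss things now and then, are a little off and sometimes report something else, mostly with a low value. They report only what shows in the picture. A call takes as long as a camera call. They do not tell look-alikes from the thing itself.
- spotter.trace(camera, query): "pixels" (420x560 bool, what is visible of it) and "rect" ([left, top, right, bottom] in pixels, round what is visible of it).
The state is a dict: "time_s": time; "q": joint angles; "qvel": joint speeds; "joint_efforts": joint torques, N m; "position": TCP position; "tool_rot": TCP orientation; "ft_force": force on the tool from outside, world axes, zero at the start; "wrist_torque": the same for the moment, N m; "grip_width": finger opening in m.
Only numpy, scipy, OpenCV 4.12 (cv2) and the standard library are available. Lean on these libraries where they do the work, as an engineer would, in place of code of your own. Each camera call takes 0.05 s, during which the arm holds its last target.

## Working session

There is one attempt and no reset: what is moved stays moved. The work goes in short steps, Python scripts to look and compute and a tool call to move; the robot and the scene stay as the last step left them, time stands still between calls to the robot, and variables do not carry over. Pictures are saved under pics/ and viewed, and the job is handed in when it is done.

Besides the shell and the picture viewer there is one more tool, called after ">>>" by a JSON object that holds its "api" and its "payload". jog_arm: Moves the arm, as the interface text tells. Its arguments: {"type":"object","properties":{"plan":{"type":"array"},"grip":{"type":"number"},"squeeze":{"type":"number"}},"required":["plan"]}

```bash
mkdir -p pics; ls; python3 - <<'E'
from rig import env, vision, close_job, spotter
import cv2
s=env.observe(); print({k:(v if not hasattr(v,'tolist') else v.tolist()) for k,v in s.items()})
for n in ["scene","side","wrist"]:
    im,d=vision.get_image(n); cv2.imwrite(f"pics/{n}0.png",im[:,:,::-1]); print(n,vision.camera_info(n))
    import numpy as np; np.savez(f"{n}0.npz",im=im,d=d,**vision.camera_info(n))
E
```

```text
pics
{'time_s': 0.0, 'q': [-83.7258113427501, 21.841122652773468, 74.38735727441514, -0.0015755158447238523, 83.85894230177962, -12.334753736880307], 'qvel': [-0.0013176511379258235, 0.038830009217360385, 0.06171097563624951, 0.0362055786348149, -0.1637077700841896, 0.010743227380650628], 'joint_efforts': [-0.0008162776975950692, -44.84631299972534, -23.127917647361755, -0.00022579672531719552, 0.004714163951575756, -2.2193653421709314e-05], 'position': [0.1754740100832575, -0.520924333788421, 0.23069522196109818], 'tool_rot': [[0.9477177007990978, 0.31910989013920044, -0.00019392632496083886], [0.319109808758718, -0.9477165392313784, 0.0015136780613927401], [0.00029924245431940454, -0.0014964232845646871, -0.9999988355849754]], 'ft_force': [0.3695239508830997, -0.8475841110489604, -0.05846143948010612], 'wrist_torque': [-0.046151437209932984, -0.008880532359741523, -0.0012892430735847414], 'grip_width': 0.08530064324190656}
scene {'fx': 441.9948092428589, 'fy': 441.9948092428589, 'cx': 277.1520854842927, 'cy': 204.15779064976735, 'k1': -0.015624019946604159, 'rvec': array([ 0.94331212,  2.3941696 , -1.14957836]), 'tvec': array([ 0.38489647, -0.17539819,  1.3936938 ])}
side {'fx': 444.8041763261539, 'fy': 444.8041763261539, 'cx': 286.14062738545704, 'cy': 200.02680867718897, 'k1': -0.061412224423765385, 'rvec': array([ 0.81300795, -2.58746254,  1.02541397]), 'tvec': array([0.4451052 , 0.26426354, 0.85103714])}
wrist {'fx': 302.020658048382, 'fy': 302.020658048382, 'cx': 282.66100371085713, 'cy': 214.11419172057256, 'k1': -0.015557661475953468, 'rvec': array([-2.36088188,  1.69626637,  0.23809533]), 'tvec': array([-0.54972299, -0.03623085,  0.37904222])}
```

View pics/scene0.png

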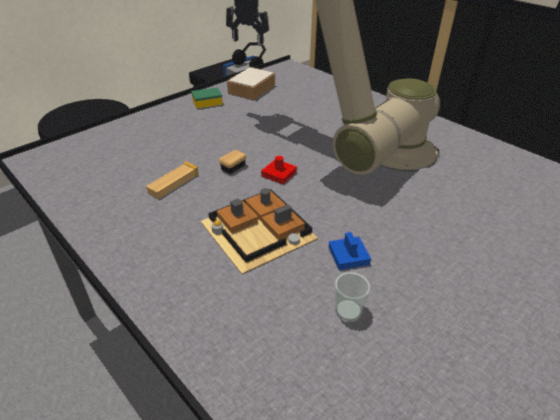

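View pics/side0.png

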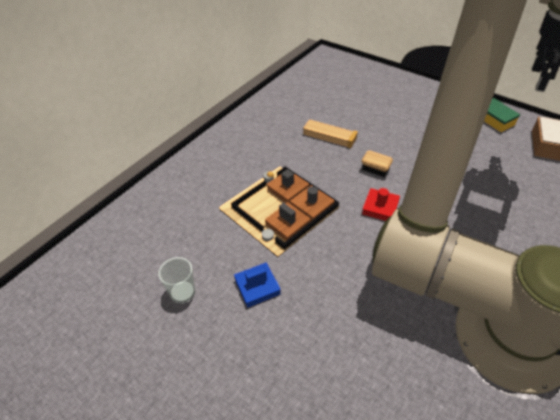

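View pics/wrist0.png

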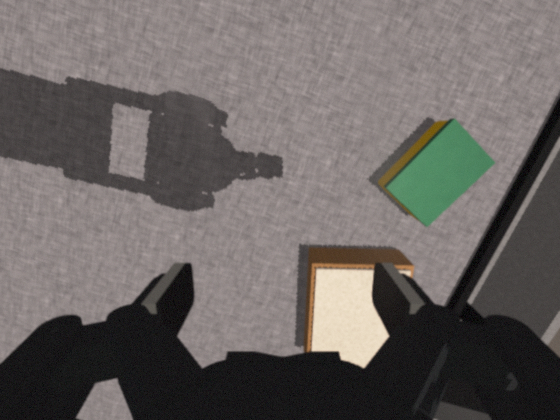

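```bash
cat > h.py <<'E'
import numpy as np, cv2
def cam(info):
    R,_=cv2.Rodrigues(np.array(info['rvec'])); t=np.array(info['tvec'])
    K=np.array([[info['fx'],0,info['cx']],[0,info['fy'],info['cy']],[0,0,1.]])
    return R,t,K,np.array([float(info['k1']),0,0,0,0])
def rays(info,uv):
    R,t,K,D=cam(info)
    p=cv2.undistortPoints(np.array(uv,float).reshape(-1,1,2),K,D).reshape(-1,2)
    return np.c_[p,np.ones(len(p))]
def cloud(info,d):
    R,t,K,D=cam(info)
    h,w=d.shape; u,v=np.meshgrid(np.arange(w),np.arange(h))
    r=rays(info,np.c_[u.ravel(),v.ravel()])
    P=(r*d.reshape(-1,1)-t)@R
    return P.reshape(h,w,3)
def onplane(info,uv,z):
    R,t,K,D=cam(info); r=rays(info,uv)@R; C=-R.T@t
    z=np.broadcast_to(z,len(r))
    return C+r*((z-C[2])/r[:,2])[:,None]
def proj(info,P):
    R,t,K,D=cam(info)
    return cv2.projectPoints(np.array(P,float).reshape(-1,1,3),np.array(info['rvec']),np.array(info['tvec']),K,D)[0].reshape(-1,2)
E
python3 - <<'E'
from h import *
for n,(x0,y0,x1,y1) in {'scene':(190,170,330,275),'side':(210,155,350,260)}.items():
    f=np.load(n+'0.npz'); P=cloud(f,f['d'])
    cv2.imwrite(f'pics/{n}0c.png',cv2.resize(f['im'][y0:y1,x0:x1,::-1],None,fx=5.6,fy=5.6,interpolation=cv2.INTER_CUBIC))
    pts={'scene':dict(dome=(217,226),bar=(284,213),sq=(237,206),rnd=(265,195),plug=(294,238),floor=(250,238),tum=(350,290),brush=(233,158),clap=(172,178),red=(279,170),blue=(349,252)),
     'side':dict(dome=(269,177),plug=(268,234),floor=(260,208),bar=(288,212),rnd=(312,194),sq=(289,178))}[n]
    for k,(u,v) in pts.items(): print(n,k,P[v,u].round(4))
E
```

```text
scene dome [ 0.6596 -0.071   0.0248]
scene bar [0.5328 0.0296 0.0552]
scene sq [ 0.6023 -0.0622  0.0605]
scene rnd [ 0.5227 -0.0496  0.0596]
scene plug [0.5472 0.0795 0.0169]
scene floor [ 0.6157 -0.0009  0.0054]
scene tum [0.5853 0.2792 0.0328]
scene brush [ 0.4541 -0.2652  0.0377]
scene clap [ 0.628  -0.3192  0.0225]
scene red [ 0.3847 -0.1447  0.0239]
scene blue [0.4989 0.2055 0.0295]
side dome [ 0.6494 -0.0713  0.0224]
side plug [0.5414 0.0771 0.0167]
side floor [0.6142 0.014  0.0032]
side bar [0.5185 0.0289 0.0621]
side rnd [ 0.5051 -0.0496  0.0616]
side sq [ 0.5819 -0.0653  0.0597]
```

View pics/scene0c.png

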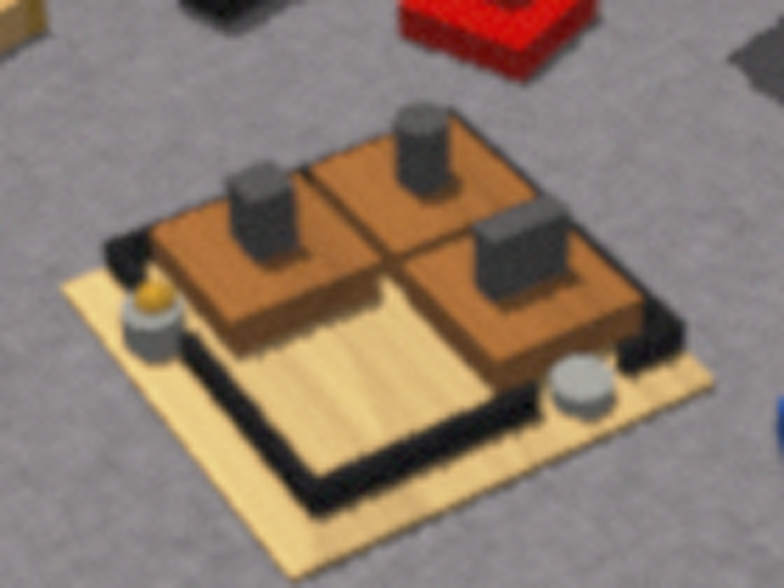

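View pics/side0c.png

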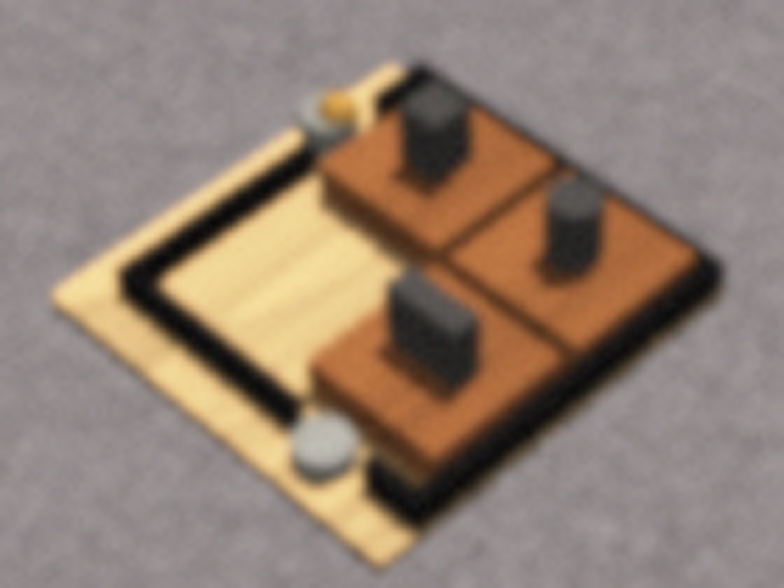

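```bash
python3 - <<'E'
from h import *
from rig import env
for n,(x0,y0,x1,y1) in {'scene':(200,175,320,270),'side':(225,160,345,255)}.items():
    f=np.load(n+'0.npz'); P=cloud(f,f['d']); im=f['im'].astype(int)
    sat=im.max(2)-im.min(2)
    m=(P[...,2]>0.045)&(P[...,2]<0.08)&(sat<30); m[:y0]=0;m[y1:]=0;m[:,:x0]=0;m[:,x1:]=0
    N,l,st,c=cv2.connectedComponentsWithStats(m.astype(np.uint8))
    for i in range(1,N):
        if st[i,4]<15: continue
        q=l==i
        top=q&(P[...,2]>0.058)
        uv=np.argwhere(top)[:,::-1]
        print(n,st[i],'top n',len(uv), onplane(f,uv,0.064).mean(0).round(4) if len(uv) else '', P[q].max(0).round(3))
    # tray top corners by hand
hand={'scene':[(190+62/5.6,170+288/5.6),(190+295/5.6,170+580/5.6),(190+715/5.6,170+380/5.6)],'side':[(210+52/5.6,155+295/5.6),(210+380/5.6,155+568/5.6),(210+400/5.6,155+65/5.6)]}
for n in hand:
    f=np.load(n+'0.npz'); print(n,onplane(f,hand[n],0.006).round(4))
f=np.load('wrist0.npz'); R,t,K,D=cam(f); s=env.observe(); T=np.array(s['tool_rot']); p=np.array(s['position'])
print('cam in tool',(T.T@(-R.T@t-p)).round(4)); print((T.T@R.T).round(3))
E
```

```text
scene [261 188   9  12  91] top n 56 [ 0.5169 -0.0562  0.064 ] [ 0.529 -0.046  0.065]
scene [231 199  11  13 111] top n 68 [ 0.5988 -0.0696  0.064 ] [ 0.609 -0.059  0.065]
scene [275 205  17  14 160] top n 92 [0.533 0.026 0.064] [0.552 0.034 0.065]
side [281 170  13  13 117] top n 75 [ 0.5905 -0.0707  0.064 ] [ 0.606 -0.058  0.065]
side [308 187  10  13 102] top n 68 [ 0.5092 -0.057   0.064 ] [ 0.522 -0.045  0.065]
side [280 203  15  18 151] top n 94 [0.5243 0.0255 0.064 ] [0.545 0.034 0.065]
scene [[ 0.6666 -0.1301  0.006 ]
 [ 0.702   0.0758  0.006 ]
 [ 0.4967  0.1098  0.006 ]]
side [[ 0.696   0.0717  0.006 ]
 [ 0.4905  0.1093  0.006 ]
 [ 0.6571 -0.1358  0.006 ]]
cam in tool [ 6.900e-02  1.000e-04 -1.431e-01]
[[-0.    -0.962 -0.274]
 [ 1.    -0.     0.   ]
 [-0.    -0.274  0.962]]
```

>>> {"api": "jog_arm", "payload": {"plan": [[[0.877, -0.683, 0, 0, 0, 0], [0.877, -0.683, 0, 0, 0, 0], [0.877, -0.683, 0, 0, 0, 0], [0.877, -0.683, 0, 0, 0, 0], [0.877, -0.683, 0, 0, 0, 0], [0.877, -0.683, 0, 0, 0, 0], [0.877, -0.683, 0, 0, 0, 0], [0.877, -0.683, 0, 0, 0, 0], [0.877, -0.683, 0, 0, 0, 0], [0.877, -0.683, 0, 0, 0, 0]]]}}

```text
time_s: 1.15
position: [0.4214, -0.1486, 0.2313]
tool_rot: [[0.948, 0.319, 0.0], [0.319, -0.948, -0.0], [0.0, 0.0, -1.0]]
ft_force: [-0.4, -0.8, -0.6]
grip_width: 0.0856
```

>>> {"api": "jog_arm", "payload": {"plan": [[[0.877, -0.683, 0, 0, 0, 0], [0.877, -0.683, 0, 0, 0, 0], [0.877, -0.683, 0, 0, 0, 0], [0.877, -0.683, 0, 0, 0, 0], [0, 0, 0, 0, 0, 0.83], [0, 0, 0, 0, 0, 0.83], [0, 0, 0, 0, 0, 0.83], [0, 0, 0, 0, 0, 0.83], [0, 0, 0, 0, 0, 0]]]}}

```text
time_s: 2.05
position: [0.5188, -0.002, 0.2311]
tool_rot: [[0.985, -0.173, -0.001], [-0.173, -0.985, 0.0], [-0.001, -0.0, -1.0]]
ft_force: [0.1, -0.4, 0.2]
grip_width: 0.0854
```

```bash
cat > snap.py <<'E'
import sys
from h import *
from rig import env, vision
n,tag=sys.argv[1:3]
s=env.observe(); info=vision.camera_info(n); im,d=vision.get_image(n)
np.savez(f"{n}{tag}.npz",im=im,d=d,pos=s['position'],rot=s['tool_rot'],**info)
cv2.imwrite(f"pics/{n}{tag}.png",im[:,:,::-1])
T=np.array(s['tool_rot'])
print(s['time_s'],np.round(s['position'],4),'yaw',np.degrees(np.arctan2(T[1,0],T[0,0])).round(2),'tz',T[:,2].round(4),'F',np.round(s['ft_force'],2),s['grip_width'])
E
python3 snap.py wrist 1
```

```text
2.05 [ 0.5188 -0.002   0.2311] yaw -9.98 tz [-5.e-04  1.e-04 -1.e+00] F [ 0.1  -0.37  0.21] 0.08539446716479748
```

View pics/wrist1.png

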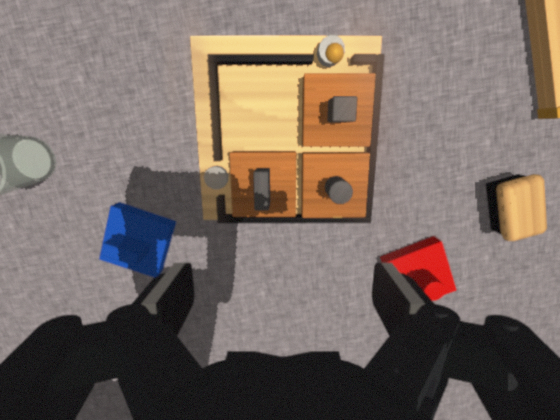

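```bash
python3 - <<'E'
from h import *
f=np.load('wrist1.npz'); im=f['im']
c=im[30:230,185:390,::-1]; cv2.imwrite('pics/wrist1c.png',cv2.resize(c,None,fx=2.9,fy=2.9,interpolation=cv2.INTER_CUBIC))
P=cloud(f,f['d']); 
for k,(u,v) in dict(sq=(345,105),rnd=(341,185),bar=(262,183),sqtile=(320,130),rtile=(320,205),floor=(260,110),dome=(335,52)).items(): print(k,P[v,u].round(4))
m=(P[...,2]>0.056)&(P[...,2]<0.08); m[230:]=0;m[:,:190]=0;m[:,390:]=0
N,l,st,c=cv2.connectedComponentsWithStats(m.astype(np.uint8))
for i in range(1,N):
    if st[i,4]<15: continue
    uv=np.argwhere(l==i)[:,::-1].astype(np.float32); r=cv2.minAreaRect(onplane(f,uv,.064)[:,:2].astype(np.float32)*1000)
    print(st[i],onplane(f,uv,.064).mean(0).round(4),r)
E
```

```text
sq [ 0.5975 -0.0775  0.065 ]
rnd [ 0.5203 -0.0641  0.0653]
bar [0.5365 0.0162 0.065 ]
sqtile [ 0.5775 -0.0547  0.0281]
rtile [ 0.493  -0.0426  0.029 ]
floor [0.611  0.0078 0.0073]
dome [ 0.6514 -0.0801  0.0332]
[331  96  27  26 657] [ 0.5945 -0.076   0.064 ] ((594.4302978515625, -75.9579849243164), (25.072017669677734, 23.105857849121094), 80.1329574584961)
[253 171  16  40 608] [0.5289 0.019  0.064 ] ((528.468994140625, 19.352420806884766), (15.594751358032227, 41.6453857421875), 79.25617218017578)
[328 180  25  24 480] [ 0.5133 -0.0621  0.064 ] ((513.237548828125, -62.34775161743164), (25.396024703979492, 24.51786994934082), 80.04293060302734)
```

View pics/wrist1c.png

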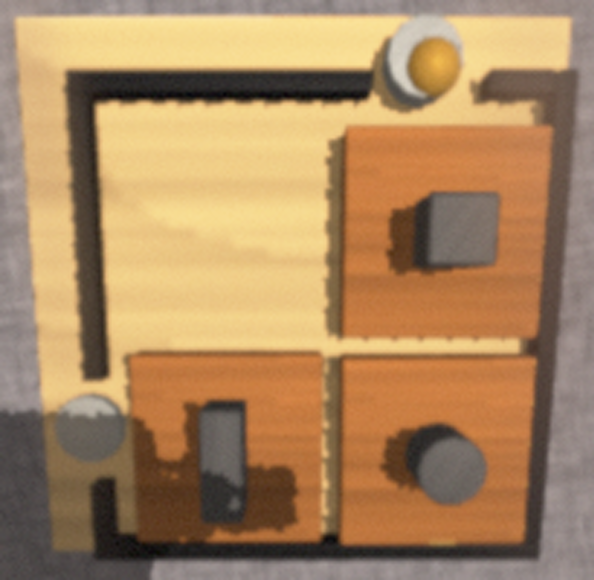

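```bash
python3 - <<'E'
from h import *
f=np.load('wrist1.npz')
p=lambda x,y:(185+x/2.9,30+y/2.9)
foot=onplane(f,[p(100,100),p(370,100),p(108,375),p(527,338)],[.006,.006,.006,.006]); print(foot.round(4))
yw=np.radians(-9.9); R=np.array([[np.cos(yw),-np.sin(yw)],[np.sin(yw),np.cos(yw)]])
d=foot[1]-foot[0]; print('yaw from +x wall',np.degrees(np.arctan2(d[1],d[0]))+90); d=foot[2]-foot[0];print(np.degrees(np.arctan2(d[1],d[0]))-180)
c=foot[0,:2]-R@[.086,.086]; print('centre',c.round(4))
for n,q in dict(sq=(.5945,-.076),rnd=(.5133,-.0622),bar=(.5287,.0192)).items(): print(n,((np.array(q)-c)@R).round(4))
print('sq tile corners',((onplane(f,[p(347,126),p(552,126),p(541,338),p(343,335)],.028)[:,:2]-c)@R).round(4))
print('rnd tile corners',((onplane(f,[p(343,356),p(536,356),p(527,543),p(343,543)],.028)[:,:2]-c)@R).round(4))
print('bar tile corners',((onplane(f,[p(131,353),p(322,353),p(322,543),p(137,543)],.028)[:,:2]-c)@R).round(4))
print('sleeve top',((onplane(f,[p(425,62)],.026)[:,:2]-c)@R).round(4), 'feet',((foot[:,:2]-c)@R).round(4))
print('targets home y48 world', (c+R@[.04,.048]).round(4))
s_=np.load('wrist1.npz'); pos=s_['pos']; rot=s_['rot']
print('to sq in tool', (rot.T@(np.array([.5945,-.076,.15])-pos)).round(4))
E
```

```text
[[ 0.6663  0.0431  0.006 ]
 [ 0.6482 -0.0591  0.006 ]
 [ 0.5636  0.0637  0.006 ]
 [ 0.5484 -0.1096  0.006 ]]
yaw from +x wall -10.02769746587893
-11.333068093137115
centre [ 0.5668 -0.0269]
sq [ 0.0357 -0.0437]
rnd [-0.0466 -0.044 ]
bar [-0.0455  0.0388]
sq tile corners [[ 0.073  -0.0076]
 [ 0.0731 -0.0823]
 [-0.0026 -0.0841]
 [-0.0014 -0.0074]]
rnd tile corners [[-0.0094 -0.0075]
 [-0.0095 -0.0827]
 [-0.0854 -0.0848]
 [-0.0853 -0.0088]]
bar tile corners [[-0.0081  0.0749]
 [-0.0083  0.0007]
 [-0.0852 -0.0001]
 [-0.0851  0.0761]]
sleeve top [[ 0.0946 -0.0355]] feet [[ 0.086   0.086 ]
 [ 0.0858 -0.0178]
 [-0.0187  0.0886]
 [-0.0039 -0.0847]]
targets home y48 world [0.6145 0.0136]
to sq in tool [0.0874 0.0598 0.0811]
```

>>> {"api": "jog_arm", "payload": {"plan": [[[0.546, 0.374, 0.6, 0, 0, 0], [0.546, 0.374, 0.6, 0, 0, 0], [0.546, 0.374, 0.6, 0, 0, 0], [0.546, 0.374, 0.6, 0, 0, 0], [0, 0, 0, 0, 0, 0], [0, 0, 0, 0, 0, 0], [0, 0, 0, 0, 0, 0]]], "grip": 0.2}}

```text
time_s: 2.8
position: [0.5945, -0.0755, 0.1363]
tool_rot: [[0.985, -0.171, 0.001], [-0.171, -0.985, -0.0], [0.001, 0.0, -1.0]]
ft_force: [0.2, -0.3, 0.6]
grip_width: 0.0513
```

```bash
python3 snap.py wrist 2
```

```text
2.8 [ 0.5945 -0.0755  0.1363] yaw -9.82 tz [ 1.2e-03 -2.0e-04 -1.0e+00] F [ 0.2  -0.32  0.55] 0.05125493790725003
```

View pics/wrist2.png

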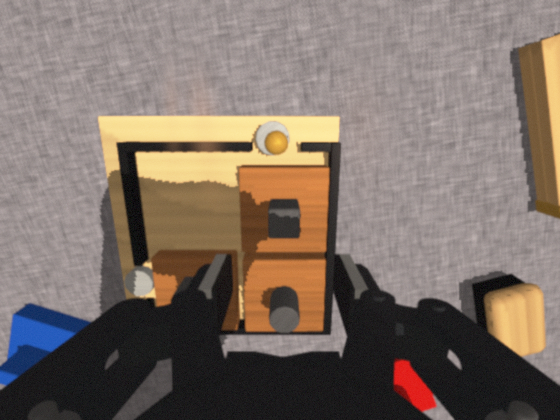

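```bash
cat > tops.py <<'E'
import sys
from h import *
f=np.load(sys.argv[1]); P=cloud(f,f['d'])
m=(P[...,2]>0.058)&(P[...,2]<0.07)
N,l,st,c=cv2.connectedComponentsWithStats(m.astype(np.uint8))
for i in range(1,N):
    if st[i,4]<80: continue
    uv=np.argwhere(l==i)[:,::-1].astype(np.float32); q=onplane(f,uv,.064)
    r=cv2.minAreaRect(q[:,:2].astype(np.float32)*1000)
    print(st[i],q.mean(0).round(4),np.round(r[0],1),np.round(r[1],1),round(r[2],1),'rel tool',((q.mean(0)-f['pos'])@f['rot']).round(4))
E
python3 tops.py wrist2.npz
```

```text
[ 268  207   32   32 1008] [ 0.5955 -0.0768  0.064 ] [595.4 -76.7] [23.5 24.3] 80.2 rel tool [0.0011 0.001  0.0723]
[269 302  31  31 753] [ 0.5152 -0.0631  0.064 ] [515.  -63.3] [24.8 28.5] 80.1 rel tool [-0.0804  0.0013  0.0722]
[  0 371  16  14 114] [0.4943 0.1925 0.064 ] [493.1 191.9] [13.3 13.9] 64.8 rel tool [-0.1446 -0.247   0.0721]
```

>>> {"api": "jog_arm", "payload": {"plan": [[[0.025, 0.02, 0.5, 0, 0, 0], [0, 0, 0.6, 0, 0, 0], [0, 0, 0.6, 0, 0, 0], [0, 0, 0.4, 0, 0, 0], [0, 0, 0.25, 0, 0, 0], [0, 0, 0.15, 0, 0, 0], [0, 0, 0, 0, 0, 0]]]}}

```text
time_s: 3.55
position: [0.5955, -0.0768, 0.0355]
tool_rot: [[0.985, -0.172, 0.0], [-0.172, -0.985, -0.0], [0.0, -0.0, -1.0]]
ft_force: [0.7, -0.0, 0.4]
grip_width: 0.0514
```

>>> {"api": "jog_arm", "payload": {"plan": [[[0, 0, 0, 0, 0, 0], [0, 0, 0, 0, 0, 0], [0, 0, 0, 0, 0, 0], [0, 0, 0, 0, 0, 0], [0, 0, 0, 0, 0, 0], [0, 0, 0, 0, 0, 0]]], "grip": -1, "squeeze": 30}}

```text
time_s: 4.15
position: [0.596, -0.0771, 0.0363]
tool_rot: [[0.985, -0.172, 0.002], [-0.172, -0.985, -0.001], [0.002, 0.0, -1.0]]
ft_force: [-0.9, 0.5, 6.4]
grip_width: 0.0237
```

>>> {"api": "jog_arm", "payload": {"plan": [[[0, 0, -0.012, 0, 0, 0], [0, -0.05, 0, 0, 0, 0], [0, -0.1, 0, 0, 0, 0], [0, -0.2, 0, 0, 0, 0], [0, -0.2, 0, 0, 0, 0], [0, -0.2, 0, 0, 0, 0], [0, -0.2, 0, 0, 0, 0], [0, -0.2, 0, 0, 0, 0], [0, -0.1, 0, 0, 0, 0], [0, -0.05, 0, 0, 0, 0]]]}}

```text
time_s: 5.15
position: [0.6048, -0.0254, 0.0363]
tool_rot: [[0.985, -0.172, 0.001], [-0.172, -0.985, -0.001], [0.001, 0.0, -1.0]]
ft_force: [-0.4, -1.9, 5.1]
grip_width: 0.0234
```

```bash
python3 snap.py scene 3; python3 snap.py wrist 3; python3 tops.py wrist3.npz; python3 -c "
import cv2;i=cv2.imread('pics/scene3.png')[170:275,190:330];cv2.imwrite('pics/scene3c.png',cv2.resize(i,None,fx=5,fy=5,interpolation=2))"
```

```text
5.15 [ 0.6048 -0.0254  0.0363] yaw -9.89 tz [ 1.1e-03 -5.0e-04 -1.0e+00] F [-0.44 -1.87  5.15] 0.02341526347628039
5.2 [ 0.6049 -0.0252  0.0363] yaw -9.89 tz [ 1.1e-03 -3.0e-04 -1.0e+00] F [1.05 1.33 5.22] 0.02346346827519433
[ 221  265  124   58 3688] [ 0.6071 -0.0258  0.064 ] [605.  -25.5] [52.5 27.6] 80.1 rel tool [ 0.0023  0.0002 -0.0277]
```

View pics/wrist3.png

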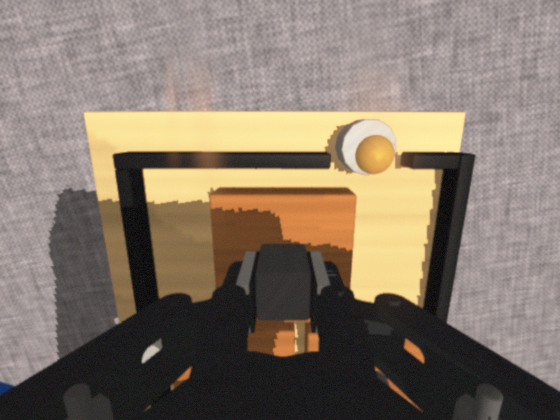

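View pics/scene3c.png

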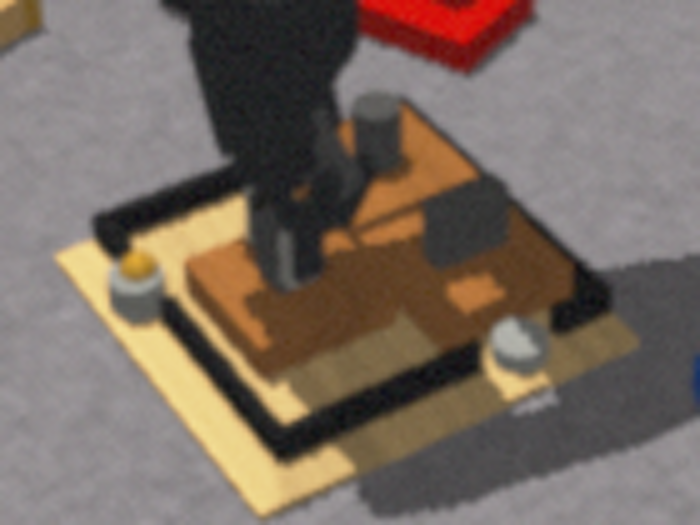

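>>> {"api": "jog_arm", "payload": {"plan": [[[0, -0.05, -0.005, 0, 0, 0], [0, -0.1, 0, 0, 0, 0], [0, -0.15, 0, 0, 0, 0], [0, -0.15, 0, 0, 0, 0], [0, -0.15, 0, 0, 0, 0], [0, -0.1, 0, 0, 0, 0], [0, -0.07, 0, 0, 0, 0], [0, -0.05, 0, 0, 0, 0], [0, -0.03, 0, 0, 0, 0], [0, 0, 0, 0, 0, 0]]]}}

```text
time_s: 6.25
position: [0.6106, 0.0081, 0.0363]
tool_rot: [[0.985, -0.172, 0.001], [-0.172, -0.985, -0.0], [0.001, -0.0, -1.0]]
ft_force: [0.3, 0.3, 5.3]
grip_width: 0.0234
```

```bash
python3 snap.py wrist 4
```

```text
6.25 [0.6106 0.0081 0.0363] yaw -9.91 tz [ 7.e-04 -1.e-04 -1.e+00] F [0.27 0.35 5.27] 0.023415410346401325
```

View pics/wrist4.png

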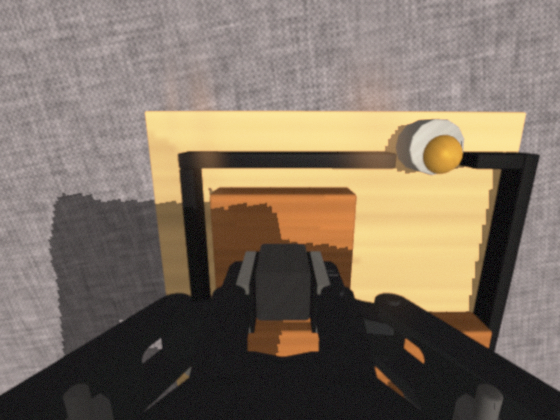

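>>> {"api": "jog_arm", "payload": {"plan": [[[0, -0.025, 0, 0, 0, 0], [0, -0.025, 0, 0, 0, 0], [0, -0.025, 0, 0, 0, 0], [0, -0.025, 0, 0, 0, 0], [0, 0, 0, 0, 0, 0]]]}}

```text
time_s: 6.8
position: [0.6112, 0.012, 0.0363]
tool_rot: [[0.985, -0.172, 0.001], [-0.172, -0.985, -0.0], [0.001, 0.0, -1.0]]
ft_force: [-0.7, -0.7, 5.5]
grip_width: 0.0235
```

>>> {"api": "jog_arm", "payload": {"plan": [[[0, -0.0125, 0, 0, 0, 0], [0, -0.0125, 0, 0, 0, 0], [0, 0, 0, 0, 0, 0]]]}}

```text
time_s: 7.1
position: [0.6114, 0.0128, 0.0363]
tool_rot: [[0.985, -0.172, 0.001], [-0.172, -0.985, -0.0], [0.001, 0.0, -1.0]]
ft_force: [-0.6, -1.5, 5.4]
grip_width: 0.023
```

>>> {"api": "jog_arm", "payload": {"plan": [[[0, -0.0125, 0, 0, 0, 0], [0, -0.0125, 0, 0, 0, 0], [0, 0, 0, 0, 0, 0]]]}}

```text
time_s: 7.4
position: [0.6116, 0.0138, 0.0363]
tool_rot: [[0.985, -0.172, 0.001], [-0.172, -0.985, -0.0], [0.001, 0.0, -1.0]]
ft_force: [-0.0, -1.2, 5.6]
grip_width: 0.0234
```

>>> {"api": "jog_arm", "payload": {"plan": [[[0, -0.0125, 0, 0, 0, 0], [0, -0.0125, 0, 0, 0, 0], [0, 0, 0, 0, 0, 0]]]}}

```text
time_s: 7.7
position: [0.6117, 0.0148, 0.0363]
tool_rot: [[0.985, -0.172, 0.001], [-0.172, -0.985, -0.0], [0.001, 0.0, -1.0]]
ft_force: [-0.4, -0.9, 5.5]
grip_width: 0.0235
```

>>> {"api": "jog_arm", "payload": {"plan": [[[0, -0.0125, 0, 0, 0, 0], [0, -0.0125, 0, 0, 0, 0], [0, 0, 0, 0, 0, 0]]]}}

```text
time_s: 8.0
position: [0.6119, 0.0158, 0.0363]
tool_rot: [[0.985, -0.172, 0.001], [-0.172, -0.985, -0.0], [0.001, 0.0, -1.0]]
ft_force: [-0.9, -1.5, 5.4]
grip_width: 0.0238
```

>>> {"api": "jog_arm", "payload": {"plan": [[[0, -0.0125, 0, 0, 0, 0], [0, -0.0125, 0, 0, 0, 0], [0, 0, 0, 0, 0, 0]]]}}

```text
time_s: 8.3
position: [0.612, 0.0165, 0.0363]
tool_rot: [[0.985, -0.172, 0.001], [-0.172, -0.985, -0.001], [0.001, 0.001, -1.0]]
ft_force: [0.1, -2.8, 5.6]
grip_width: 0.0238
```

>>> {"api": "jog_arm", "payload": {"plan": [[[0, -0.0125, 0, 0, 0, 0], [0, -0.0125, 0, 0, 0, 0], [0, 0, 0, 0, 0, 0]]]}}

```text
time_s: 8.6
position: [0.6121, 0.0166, 0.0364]
tool_rot: [[0.985, -0.172, 0.0], [-0.172, -0.985, -0.002], [0.0, 0.002, -1.0]]
ft_force: [-1.3, -6.5, 6.6]
grip_width: 0.0237
```

```bash
python3 snap.py wrist 5; python3 -c "
import cv2;i=cv2.imread('pics/wrist5.png')[100:340,150:420];cv2.imwrite('pics/wrist5c.png',cv2.resize(i,None,fx=2.5,fy=2.5,interpolation=2))"
```

```text
8.6 [0.6121 0.0166 0.0364] yaw -9.93 tz [ 1.0e-04 -2.1e-03 -1.0e+00] F [-1.33 -6.46  6.63] 0.023676717590338785
```

View pics/wrist5c.png

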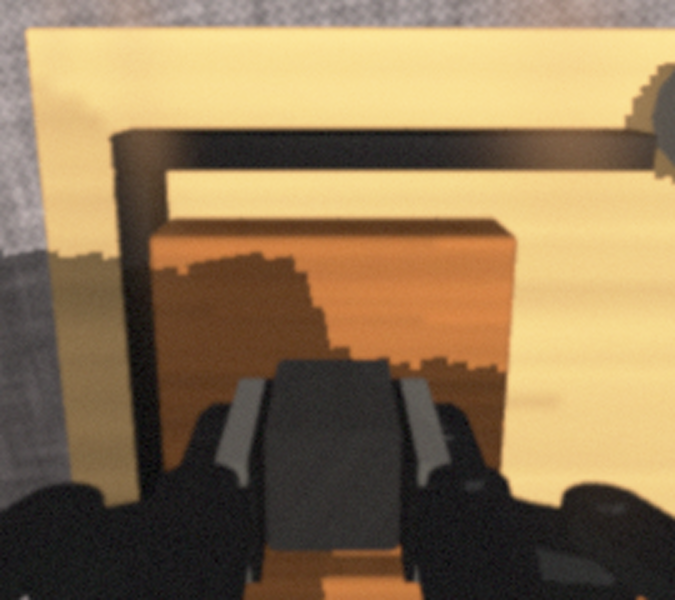

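>>> {"api": "jog_arm", "payload": {"plan": [[[0, 0.015, 0, 0, 0, 0], [0, 0, 0, 0, 0, 0]]]}}

```text
time_s: 8.85
position: [0.612, 0.0166, 0.0363]
tool_rot: [[0.985, -0.173, 0.0], [-0.173, -0.985, -0.001], [0.001, 0.001, -1.0]]
ft_force: [-1.7, -4.7, 6.0]
grip_width: 0.0234
```

>>> {"api": "jog_arm", "payload": {"plan": [[[0, 0, 0, 0, 0, 0], [0, 0, 0, 0, 0, 0], [0, 0, 0, 0, 0, 0], [0, 0, 0, 0, 0, 0]]], "grip": 0.1}}

```text
time_s: 9.25
position: [0.6117, 0.0172, 0.0357]
tool_rot: [[0.985, -0.172, -0.001], [-0.172, -0.985, 0.0], [-0.001, -0.0, -1.0]]
ft_force: [0.5, 0.1, -0.7]
grip_width: 0.0469
```

```bash
python3 snap.py wrist 6; python3 -c "
import cv2;i=cv2.imread('pics/wrist6.png')[100:340,150:420];cv2.imwrite('pics/wrist6c.png',cv2.resize(i,None,fx=2.5,fy=2.5,interpolation=2))"
```

```text
9.25 [0.6117 0.0172 0.0357] yaw -9.92 tz [-6.e-04  2.e-04 -1.e+00] F [ 0.51  0.12 -0.71] 0.04687005210347107
```

View pics/wrist6c.png

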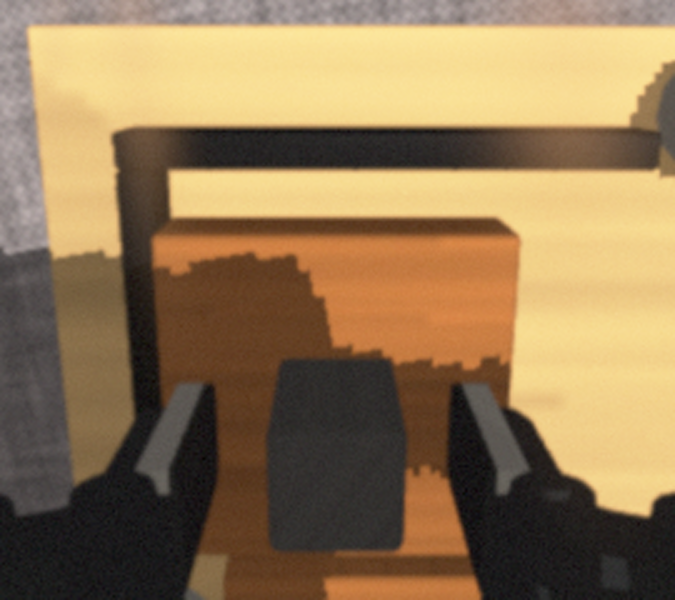

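>>> {"api": "jog_arm", "payload": {"plan": [[[0, 0, -0.5, 0, 0, 0], [0, 0, -1, 0, 0, 0], [0, 0, -1, 0, 0, 0], [0, 0, -0.5, 0, 0, 0], [-0.512, 0.598, 0, 0, 0, 0], [-0.512, 0.598, 0, 0, 0, 0], [-0.512, 0.598, 0, 0, 0, 0], [-0.512, 0.598, 0, 0, 0, 0], [0, 0, 0, 0, 0, -0.952], [0, 0, 0, 0, 0, -0.952]]]}}

```text
time_s: 10.3
position: [0.5142, -0.0637, 0.1562]
tool_rot: [[0.993, 0.116, 0.0], [0.116, -0.993, 0.0], [0.0, -0.0, -1.0]]
ft_force: [0.4, -0.4, -0.4]
grip_width: 0.0471
```

>>> {"api": "jog_arm", "payload": {"plan": [[[0, 0, 0, 0, 0, -0.952], [0, 0, 0, 0, 0, -0.952], [0, 0, 0, 0, 0, -0.952], [0, 0, 0, 0, 0, -0.952], [0, 0, 0, 0, 0, -0.952], [0, 0, 0, 0, 0, -0.952], [0, 0, 0, 0, 0, -0.952], [0, 0, 0, 0, 0, -0.952], [0, 0, 0, 0, 0, -0.952], [0, 0, 0, 0, 0, 0]]]}}

```text
time_s: 11.3
position: [0.5147, -0.0631, 0.156]
tool_rot: [[0.171, 0.985, -0.0], [0.985, -0.171, 0.0], [0.0, -0.0, -1.0]]
ft_force: [-0.6, 0.1, 0.7]
grip_width: 0.0471
```

>>> {"api": "jog_arm", "payload": {"plan": [[[0, 0, 0, 0, 0, 0]]]}}

```text
time_s: 11.4
position: [0.5147, -0.0631, 0.156]
tool_rot: [[0.176, 0.984, -0.0], [0.984, -0.176, 0.0], [0.0, -0.0, -1.0]]
ft_force: [-1.0, -0.6, -0.4]
grip_width: 0.0466
```

```bash
python3 snap.py wrist 7; python3 tops.py wrist7.npz
```

```text
11.4 [ 0.5147 -0.0631  0.156 ] yaw 79.86 tz [-1.e-04  0.e+00 -1.e+00] F [-0.99 -0.61 -0.4 ] 0.0465747248643836
[ 375   74   36   36 1204] [0.6095 0.0164 0.064 ] [609.5  16.2] [23.9 25.4] 80.1 rel tool [0.0949 0.0793 0.092 ]
[ 253   97   57   24 1289] [0.5279 0.0192 0.064 ] [527.8  18.9] [16.1 41.4] 79.8 rel tool [ 0.0834 -0.0015  0.092 ]
[265 200  32  32 771] [ 0.5127 -0.0621  0.064 ] [512.8 -62.2] [25.9 25.2] 36.6 rel tool [ 0.0006 -0.0022  0.092 ]
```

View pics/wrist7.png

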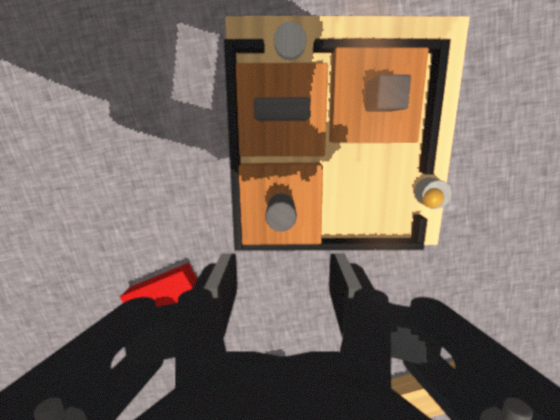

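>>> {"api": "jog_arm", "payload": {"plan": [[[0, -0.025, 0.5, 0, 0, 0], [0, 0, 0.7, 0, 0, 0], [0, 0, 0.7, 0, 0, 0], [0, 0, 0.5, 0, 0, 0], [0, 0, 0.35, 0, 0, 0], [0, 0, 0.2, 0, 0, 0], [0, 0, 0.05, 0, 0, 0], [0, 0, 0, 0, 0, 0]]]}}

```text
time_s: 12.25
position: [0.514, -0.063, 0.0363]
tool_rot: [[0.173, 0.985, 0.0], [0.985, -0.173, -0.0], [-0.0, 0.0, -1.0]]
ft_force: [-0.6, -0.0, -0.4]
grip_width: 0.0471
```

>>> {"api": "jog_arm", "payload": {"plan": [[[0, 0, 0, 0, 0, 0], [0, 0, 0, 0, 0, 0], [0, 0, 0, 0, 0, 0], [0, 0, 0, 0, 0, 0], [0, 0, 0, 0, 0, 0]]], "grip": -1, "squeeze": 30}}

```text
time_s: 12.75
position: [0.5142, -0.0631, 0.0368]
tool_rot: [[0.172, 0.985, 0.002], [0.985, -0.172, -0.001], [-0.0, 0.002, -1.0]]
ft_force: [-0.4, 0.4, 5.8]
grip_width: 0.0253
```

>>> {"api": "jog_arm", "payload": {"plan": [[[0, 0, -0.015, 0, 0, 0], [0, 0.05, 0, 0, 0, 0], [0, 0.1, 0, 0, 0, 0], [0, 0.2, 0, 0, 0, 0], [0, 0.25, 0, 0, 0, 0], [0, 0.25, 0, 0, 0, 0], [0, 0.25, 0, 0, 0, 0], [0, 0.2, 0, 0, 0, 0], [0, 0.1, 0, 0, 0, 0], [0, 0.05, 0, 0, 0, 0]]]}}

```text
time_s: 13.75
position: [0.5721, -0.0733, 0.0368]
tool_rot: [[0.172, 0.985, 0.001], [0.985, -0.172, -0.0], [-0.0, 0.001, -1.0]]
ft_force: [-2.2, 0.0, 6.5]
grip_width: 0.0249
```

```bash
python3 snap.py wrist 8;
```

```text
13.75 [ 0.5721 -0.0733  0.0368] yaw 80.08 tz [ 9.e-04 -3.e-04 -1.e+00] F [-2.24  0.03  6.54] 0.02488979491022069
```

View pics/wrist8.png

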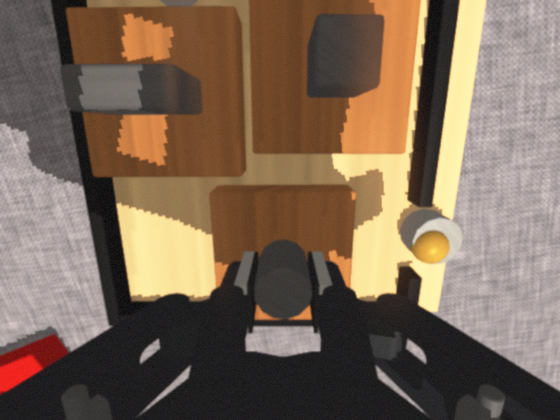

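>>> {"api": "jog_arm", "payload": {"plan": [[[0, 0.05, -0.005, 0, 0, 0], [0, 0.1, 0, 0, 0, 0], [0, 0.1, 0, 0, 0, 0], [0, 0.1, 0, 0, 0, 0], [0, 0.07, 0, 0, 0, 0], [0, 0.05, 0, 0, 0, 0], [0, 0.03, 0, 0, 0, 0], [0, 0, 0, 0, 0, 0]]]}}

```text
time_s: 14.6
position: [0.591, -0.0765, 0.0369]
tool_rot: [[0.172, 0.985, 0.001], [0.985, -0.172, -0.0], [0.0, 0.001, -1.0]]
ft_force: [0.1, -0.9, 3.3]
grip_width: 0.0249
```

```bash
python3 snap.py wrist 9;
```

```text
14.6 [ 0.591  -0.0765  0.0369] yaw 80.07 tz [ 7.e-04 -1.e-04 -1.e+00] F [ 0.14 -0.91  3.3 ] 0.024895682944088445
```

View pics/wrist9.png

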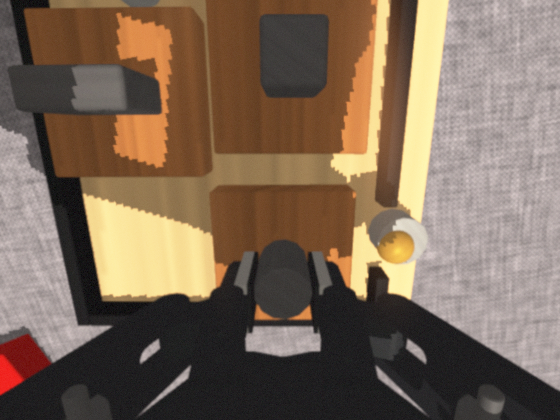

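>>> {"api": "jog_arm", "payload": {"plan": [[[0, 0.025, 0, 0, 0, 0], [0, 0.025, 0, 0, 0, 0], [0, 0.025, 0, 0, 0, 0], [0, 0.025, 0, 0, 0, 0], [0, 0.025, 0, 0, 0, 0], [0, 0, 0, 0, 0, 0]]]}}

```text
time_s: 15.25
position: [0.5956, -0.0773, 0.0368]
tool_rot: [[0.172, 0.985, 0.0], [0.985, -0.172, -0.0], [0.0, 0.0, -1.0]]
ft_force: [-0.9, 0.3, 5.0]
grip_width: 0.0247
```

>>> {"api": "jog_arm", "payload": {"plan": [[[0, 0.01, 0, 0, 0, 0], [0, 0.01, 0, 0, 0, 0], [0, 0, 0, 0, 0, 0]]]}}

```text
time_s: 15.55
position: [0.5963, -0.0774, 0.0369]
tool_rot: [[0.172, 0.985, 0.0], [0.985, -0.172, 0.0], [0.0, 0.0, -1.0]]
ft_force: [-1.1, 0.2, 4.6]
grip_width: 0.0249
```

>>> {"api": "jog_arm", "payload": {"plan": [[[0, 0.01, 0, 0, 0, 0], [0, 0.01, 0, 0, 0, 0], [0, 0, 0, 0, 0, 0]]]}}

```text
time_s: 15.85
position: [0.5971, -0.0776, 0.0368]
tool_rot: [[0.172, 0.985, 0.0], [0.985, -0.172, 0.0], [0.0, 0.0, -1.0]]
ft_force: [-0.9, 0.3, 4.4]
grip_width: 0.025
```

>>> {"api": "jog_arm", "payload": {"plan": [[[0, 0.01, 0, 0, 0, 0], [0, 0.01, 0, 0, 0, 0], [0, 0, 0, 0, 0, 0]]]}}

```text
time_s: 16.15
position: [0.5979, -0.0777, 0.0368]
tool_rot: [[0.172, 0.985, -0.0], [0.985, -0.172, 0.0], [0.0, -0.0, -1.0]]
ft_force: [-1.4, 0.3, 4.9]
grip_width: 0.025
```

>>> {"api": "jog_arm", "payload": {"plan": [[[0, 0.01, 0, 0, 0, 0], [0, 0.01, 0, 0, 0, 0], [0, 0, 0, 0, 0, 0]]]}}

```text
time_s: 16.45
position: [0.5987, -0.0778, 0.0368]
tool_rot: [[0.172, 0.985, 0.0], [0.985, -0.172, 0.0], [0.0, 0.0, -1.0]]
ft_force: [-1.4, 0.7, 4.8]
grip_width: 0.0252
```

>>> {"api": "jog_arm", "payload": {"plan": [[[0, 0.01, 0, 0, 0, 0], [0, 0.01, 0, 0, 0, 0], [0, 0, 0, 0, 0, 0]]]}}

```text
time_s: 16.75
position: [0.5995, -0.078, 0.0369]
tool_rot: [[0.172, 0.985, 0.0], [0.985, -0.172, -0.0], [0.0, 0.0, -1.0]]
ft_force: [-1.7, -0.6, 5.7]
grip_width: 0.0247
```

>>> {"api": "jog_arm", "payload": {"plan": [[[0, 0.01, 0, 0, 0, 0], [0, 0.01, 0, 0, 0, 0], [0, 0, 0, 0, 0, 0]]]}}

```text
time_s: 17.05
position: [0.6003, -0.0781, 0.0368]
tool_rot: [[0.172, 0.985, 0.0], [0.985, -0.172, 0.0], [0.0, 0.0, -1.0]]
ft_force: [-0.8, 0.6, 4.8]
grip_width: 0.0252
```

>>> {"api": "jog_arm", "payload": {"plan": [[[0, 0.01, 0, 0, 0, 0], [0, 0, 0, 0, 0, 0]]]}}

```text
time_s: 17.25
position: [0.6006, -0.0782, 0.0368]
tool_rot: [[0.172, 0.985, 0.0], [0.985, -0.172, 0.0], [0.0, 0.0, -1.0]]
ft_force: [-1.2, -0.4, 4.2]
grip_width: 0.0251
```

>>> {"api": "jog_arm", "payload": {"plan": [[[0, 0.01, 0, 0, 0, 0], [0, 0, 0, 0, 0, 0]]]}}

```text
time_s: 17.45
position: [0.6011, -0.0782, 0.0368]
tool_rot: [[0.172, 0.985, 0.0], [0.985, -0.172, 0.0], [0.0, 0.0, -1.0]]
ft_force: [-0.8, 0.8, 4.9]
grip_width: 0.025
```

>>> {"api": "jog_arm", "payload": {"plan": [[[0, 0.01, 0, 0, 0, 0], [0, 0, 0, 0, 0, 0]]]}}

```text
time_s: 17.65
position: [0.6014, -0.0783, 0.0368]
tool_rot: [[0.172, 0.985, -0.0], [0.985, -0.172, 0.0], [-0.0, -0.0, -1.0]]
ft_force: [-1.4, 0.9, 4.8]
grip_width: 0.025
```

>>> {"api": "jog_arm", "payload": {"plan": [[[0, 0.01, 0, 0, 0, 0], [0, 0, 0, 0, 0, 0]]]}}

```text
time_s: 17.85
position: [0.6018, -0.0784, 0.0368]
tool_rot: [[0.172, 0.985, -0.0], [0.985, -0.172, 0.0], [0.0, -0.0, -1.0]]
ft_force: [-1.1, 0.9, 4.8]
grip_width: 0.0246
```

```bash
python3 snap.py wrist 10; python3 -c "
import cv2;i=cv2.imread('pics/wrist10.png')[100:340,180:450];cv2.imwrite('pics/wrist10c.png',cv2.resize(i,None,fx=2.5,fy=2.5,interpolation=2))"
```

```text
17.85 [ 0.6018 -0.0784  0.0368] yaw 80.08 tz [-0.  0. -1.] F [-1.06  0.87  4.78] 0.0246004350616552
```

View pics/wrist10c.png

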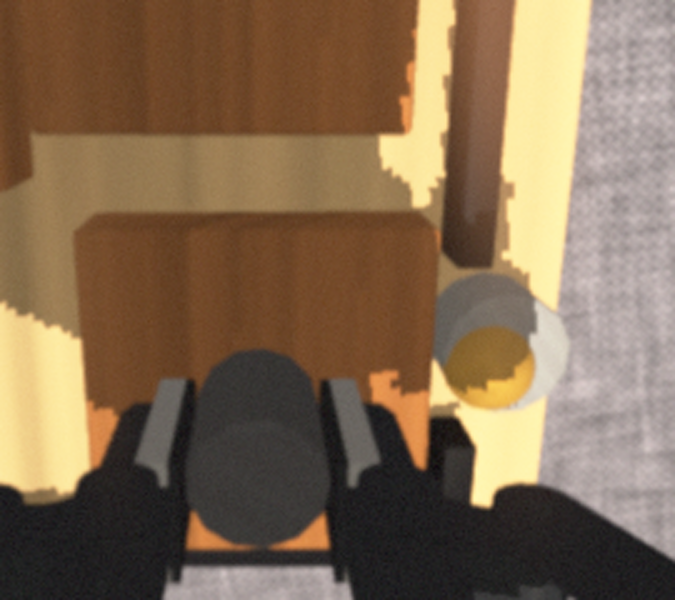

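>>> {"api": "jog_arm", "payload": {"plan": [[[0, 0.01, 0, 0, 0, 0], [0, 0, 0, 0, 0, 0]]]}}

```text
time_s: 18.1
position: [0.6022, -0.0784, 0.0368]
tool_rot: [[0.172, 0.985, -0.0], [0.985, -0.172, 0.0], [0.0, -0.0, -1.0]]
ft_force: [-1.2, 0.6, 4.9]
grip_width: 0.0253
```

>>> {"api": "jog_arm", "payload": {"plan": [[[0, 0.01, 0, 0, 0, 0], [0, 0, 0, 0, 0, 0]]]}}

```text
time_s: 18.3
position: [0.6026, -0.0785, 0.0368]
tool_rot: [[0.172, 0.985, 0.0], [0.985, -0.172, -0.0], [-0.0, 0.0, -1.0]]
ft_force: [-1.1, -0.2, 4.5]
grip_width: 0.025
```

>>> {"api": "jog_arm", "payload": {"plan": [[[0, 0.01, 0, 0, 0, 0], [0, 0, 0, 0, 0, 0]]]}}

```text
time_s: 18.5
position: [0.603, -0.0786, 0.0368]
tool_rot: [[0.172, 0.985, 0.0], [0.985, -0.172, 0.0], [0.0, 0.0, -1.0]]
ft_force: [-0.7, 0.4, 5.0]
grip_width: 0.0249
```

>>> {"api": "jog_arm", "payload": {"plan": [[[0, 0.01, 0, 0, 0, 0], [0, 0, 0, 0, 0, 0]]]}}

```text
time_s: 18.7
position: [0.6034, -0.0786, 0.0368]
tool_rot: [[0.172, 0.985, -0.0], [0.985, -0.172, -0.0], [-0.0, -0.0, -1.0]]
ft_force: [-1.0, 0.5, 5.6]
grip_width: 0.0256
```

>>> {"api": "jog_arm", "payload": {"plan": [[[0, 0.01, 0, 0, 0, 0], [0, 0, 0, 0, 0, 0]]]}}

```text
time_s: 18.9
position: [0.6038, -0.0787, 0.0368]
tool_rot: [[0.172, 0.985, 0.0], [0.985, -0.172, 0.0], [0.0, 0.0, -1.0]]
ft_force: [-2.0, 0.0, 4.5]
grip_width: 0.0246
```

>>> {"api": "jog_arm", "payload": {"plan": [[[0, 0.01, 0, 0, 0, 0], [0, 0, 0, 0, 0, 0]]]}}

```text
time_s: 19.1
position: [0.6042, -0.0788, 0.0368]
tool_rot: [[0.172, 0.985, -0.0], [0.985, -0.172, 0.0], [0.0, -0.0, -1.0]]
ft_force: [-1.7, 0.1, 4.9]
grip_width: 0.0252
```

>>> {"api": "jog_arm", "payload": {"plan": [[[0, 0.01, 0, 0, 0, 0], [0, 0, 0, 0, 0, 0]]]}}

```text
time_s: 19.3
position: [0.6042, -0.0788, 0.0368]
tool_rot: [[0.172, 0.985, -0.001], [0.985, -0.172, 0.0], [-0.0, -0.001, -1.0]]
ft_force: [-3.1, 0.6, 6.8]
grip_width: 0.0248
```

>>> {"api": "jog_arm", "payload": {"plan": [[[0, 0.01, 0, 0, 0, 0], [0, 0, 0, 0, 0, 0]]]}}

```text
time_s: 19.5
position: [0.6042, -0.0788, 0.0368]
tool_rot: [[0.172, 0.985, -0.002], [0.985, -0.172, 0.0], [-0.0, -0.002, -1.0]]
ft_force: [-4.8, 0.7, 7.3]
grip_width: 0.0252
```

>>> {"api": "jog_arm", "payload": {"plan": [[[0, 0.01, 0, 0, 0, 0], [0, 0.01, 0, 0, 0, 0], [0, 0, 0, 0, 0, 0]]]}}

```text
time_s: 19.8
position: [0.6044, -0.0788, 0.0369]
tool_rot: [[0.172, 0.985, -0.003], [0.985, -0.172, 0.001], [-0.0, -0.004, -1.0]]
ft_force: [-8.1, 0.5, 10.6]
grip_width: 0.0248
```

```bash
python3 -c "
from rig import env
s=env.observe();print(s['time_s'],s['ft_force'],s['wrist_torque'],s['position'])"
```

```text
19.8 [-8.13697249  0.49945991 10.60416813] [0.03421822 1.24096681 0.04340544] [ 0.60435658 -0.07879321  0.03687216]
```

>>> {"api": "jog_arm", "payload": {"plan": [[[0, 0.01, 0, 0, 0, 0], [0, 0, 0, 0, 0, 0]]]}}

```text
time_s: 20.0
position: [0.6044, -0.0788, 0.0369]
tool_rot: [[0.172, 0.985, -0.004], [0.985, -0.172, 0.001], [-0.0, -0.004, -1.0]]
ft_force: [-10.2, 0.5, 12.0]
grip_width: 0.0252
```

>>> {"api": "jog_arm", "payload": {"plan": [[[0, 0.006, 0, 0, 0, 0], [0, 0, 0, 0, 0, 0]]]}}

```text
time_s: 20.2
position: [0.6044, -0.0788, 0.0369]
tool_rot: [[0.172, 0.985, -0.005], [0.985, -0.172, 0.001], [-0.0, -0.005, -1.0]]
ft_force: [-11.5, 1.5, 11.8]
grip_width: 0.0249
```

>>> {"api": "jog_arm", "payload": {"plan": [[[0, 0, 0, 0, 0, 0], [0, 0, 0, 0, 0, 0]]]}}

```text
time_s: 20.4
position: [0.6044, -0.0788, 0.0369]
tool_rot: [[0.172, 0.985, -0.005], [0.985, -0.172, 0.001], [-0.0, -0.005, -1.0]]
ft_force: [-11.0, 0.9, 11.5]
grip_width: 0.0245
```

>>> {"api": "jog_arm", "payload": {"plan": [[[0, 0, 0, 0, 0, 0], [0, 0, 0, 0, 0, 0], [0, 0, 0, 0, 0, 0], [0, 0, 0, 0, 0, 0], [0, 0, 0, 0, 0, 0]]]}}

```text
time_s: 20.9
position: [0.6044, -0.0788, 0.0369]
tool_rot: [[0.172, 0.985, -0.005], [0.985, -0.172, 0.001], [-0.0, -0.005, -1.0]]
ft_force: [-11.1, 0.9, 11.6]
grip_width: 0.0248
```

>>> {"api": "jog_arm", "payload": {"plan": [[[0, 0, 0, 0, 0, 0], [0, -0.015, 0, 0, 0, 0], [0, -0.015, 0, 0, 0, 0], [0, -0.01, 0, 0, 0, 0], [0, 0, 0, 0, 0, 0]]]}}

```text
time_s: 21.4
position: [0.6043, -0.0788, 0.0368]
tool_rot: [[0.172, 0.985, -0.001], [0.985, -0.172, 0.0], [-0.0, -0.001, -1.0]]
ft_force: [-3.5, 0.9, 7.3]
grip_width: 0.0248
```

>>> {"api": "jog_arm", "payload": {"plan": [[[0, 0, 0, 0, 0, 0], [0, 0, 0, 0, 0, 0], [0, 0, 0, 0, 0, 0], [0, 0, 0, 0, 0, 0]]], "grip": -0.02}}

```text
time_s: 21.8
position: [0.6048, -0.0789, 0.0365]
tool_rot: [[0.172, 0.985, -0.0], [0.985, -0.172, 0.0], [0.0, -0.0, -1.0]]
ft_force: [-0.9, -0.5, -0.5]
grip_width: 0.0417
```

```bash
python3 snap.py wrist 11; python3 -c "
import cv2;i=cv2.imread('pics/wrist11.png')[100:340,180:450];cv2.imwrite('pics/wrist11c.png',cv2.resize(i,None,fx=2.5,fy=2.5,interpolation=2))"
```

```text
21.8 [ 0.6048 -0.0789  0.0365] yaw 80.08 tz [-3.e-04  1.e-04 -1.e+00] F [-0.88 -0.53 -0.48] 0.04165112586620745
```

View pics/wrist11c.png

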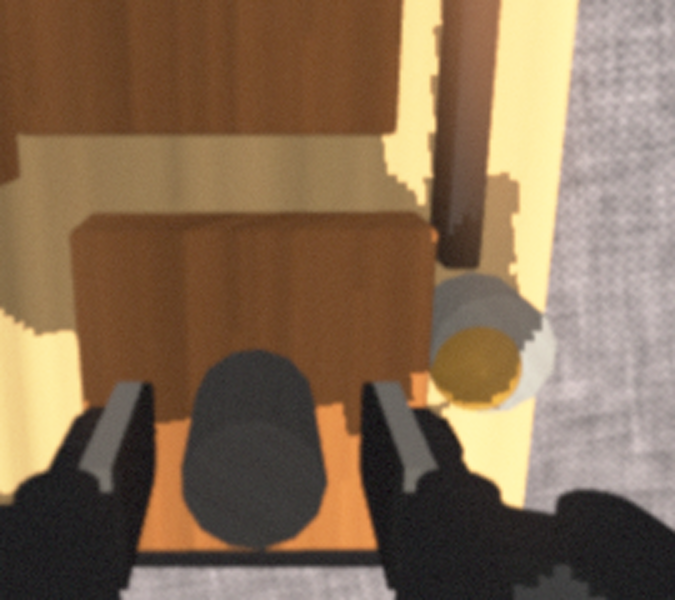

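Released with the tile still against the sleeve (contact at crop (432,320)). I'll raise the arm and check everything.

>>> {"api": "jog_arm", "payload": {"plan": [[[0, 0, -0.2, 0, 0, 0], [0, 0, -0.5, 0, 0, 0], [0, 0, -1, 0, 0, 0], [0, 0, -1, 0, 0, 0], [0, 0, -1, 0, 0, 0], [-0.8, 0, -0.5, 0, 0, 0], [-0.8, 0, 0, 0, 0, 0], [0, 0, 0, 0, 0, 0], [0, 0, 0, 0, 0, 0]]]}}

```text
time_s: 22.75
position: [0.5936, -0.1422, 0.205]
tool_rot: [[0.173, 0.985, 0.0], [0.985, -0.173, 0.0], [0.0, -0.0, -1.0]]
ft_force: [-0.1, 0.9, 0.3]
grip_width: 0.0415
```

```bash
python3 snap.py wrist 12; python3 tops.py wrist12.npz; python3 snap.py side 12;python3 snap.py scene 12
```

```text
22.75 [ 0.5936 -0.1422  0.205 ] yaw 80.01 tz [ 0.e+00  3.e-04 -1.e+00] F [-0.07  0.93  0.26] 0.04153831764026103
[ 256    0   29   35 1001] [0.6102 0.0155 0.064 ] [610.1  15.4] [25.1 23.5] 79.9 rel tool [ 0.1581 -0.011   0.1411]
[ 148   22   54   24 1158] [0.5291 0.0181 0.064 ] [528.9  17.6] [17.4 43.7] 79.6 rel tool [ 0.1466 -0.0913  0.1411]
[269 120  28  29 627] [ 0.6035 -0.0789  0.064 ] [604.  -79.2] [24.8 24.6] 79.3 rel tool [ 0.064  -0.0012  0.1411]
[ 67 240  25  23 347] [ 0.3789 -0.1565  0.064 ] [ 378.7 -156.6] [23.9 23.4] 32.0 rel tool [-0.0514 -0.209   0.141 ]
22.8 [ 0.5936 -0.1415  0.2049] yaw 80.07 tz [-3.e-04  4.e-04 -1.e+00] F [ 0.67 -0.34 -0.55] 0.04175975250265816
22.85 [ 0.5938 -0.1411  0.2048] yaw 80.11 tz [-3.e-04  4.e-04 -1.e+00] F [ 0.17  0.31 -0.74] 0.04181171606396159
```

View pics/wrist12.png

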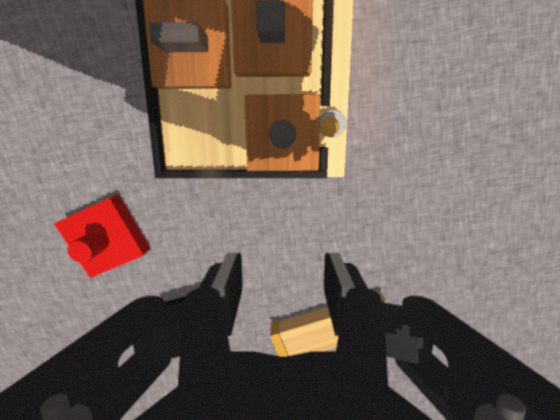

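View pics/side12.png

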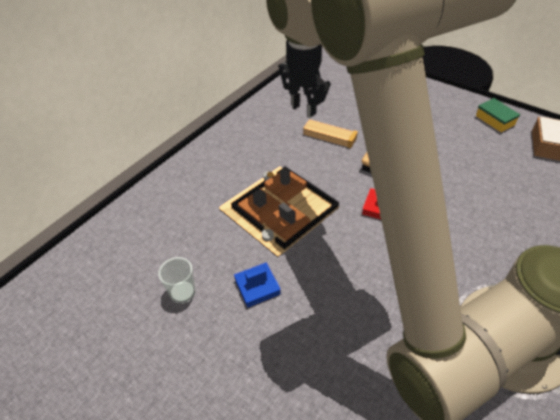

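```bash
python3 -c "
from rig import close_job
print(close_job())"
```

```text
the job is handed in; nothing more can be done
None
```

The job is done and handed in at about 23 s.

- **Blocking tile:** This was the square-post tile in front of the domed pickup. I slid it along the tray's +y until it met the wall; it stopped there with a force of about 6.5 N, then I let go.
- **Round tile:** I slid the brown round-knobbed tile (not the red look-alike) along the tray's +x to the pickup. The wrist force held steady at about 11.2 N for at least 0.7 s, the highest I read. Allowing 1–2 N for friction on the tray floor, that is about 9–11 N on the pickup. I eased off and released it in place.

**Last checks**
- The final wrist picture shows the round tile against the pickup sleeve, with its knob where it was during the press to within about 1 mm.
- The square tile is where I left it at the +y wall to within about 1 mm.
- The bar tile's handle is within about 1 mm of its starting place.
- The tumbler, the clapper and the blue look-alike stand as they did at the start. The brush and the red look-alike were partly hidden behind the arm in the last pictures; I saw no sign that they had moved.
- The gripper was clear of everything when I handed in.

**Disagreements:** Camera views differed by 1–3 mm, within or close to the stated calibration. The tile met the +y wall 2–3 mm beyond my picture estimate, and the pickup 3 mm beyond, so I relied on the contact force for both. No check failed.

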